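# Clamp a collet chuck in the V-block fixture

### The arm

A 7-joint arm with a two-finger parallel gripper is mounted at the origin on the work surface. World frame = base frame: x ahead of the robot, y to its left, z up, the work surface at z = 0. Lengths are in m, angles in rad, forces in N, time in s.
With the tool pointing down it reaches from about 0.4 to 0.85 m from the base axis. Payload 10.4 kg.
Tool frame: the origin (TCP) lies midway between the tips of the shut fingers; the grasp point (between the pads) lies 19 mm behind it; z points along the fingers, y is the line along which they close (so a half turn about z gives the same grasp; the last joint's range is limited). The gripper opens to 87 mm and grips with 3 to 60 N. Pads are 19 mm wide; open, the fingers measure 117 mm over their backs; the gripper's body (75 mm by 190 mm) begins 51 mm behind the grasp point.
Start: joints at [-1.236, 0.332, -0.065, 1.46, 0.022, 1.35, -0.088], TCP at [0.219, 0.585, 0.223] pointing down, gripper open.
Joint ranges: [-2.6, 2.6], [-0.5, 2.12], [-1.47, 1.34], [0.16, 2.42], [-1.27, 4.41], [0.06, 2.06], [-2.6, 2.6]. Speed limits (rad/s): [2.22, 2.22, 2.79, 2.79, 3.14, 3.14, 3.14].

### API

Orientations are given as a unit quaternion [x, y, z, w].
In Python, from bench import r gives the robot as it stands.
- The arm moves only by the tool arm_command, never from a script. Its arguments are lists of equal length, an entry for each row: "xyz": the shift along the world's x, y, z in m, a list of three; "rot": the turn, a rotation vector about the world's x, y, z in rad, a list of three. In form: {"xyz": [[tx, ty, tz], ...], "rot": [[ax, ay, az], ...]}. A call has 1 to 20 rows; each row is the pose to reach, as a shift and turn from the pose commanded when the call began; what a row does not reach only later rows make up. A row lasts 1/12 s, in which the tool goes at most 41.7 mm and 7.16 degrees, less where a joint would pass 70% of its speed; a pose out of reach is approached as far as the arm can. A call with a gripper value outside its range is refused whole. "grip" is the opening, from 0 (shut) to 1 (fully open), set as the call begins (left out, the last holds). The fingers move at their own pace and stop on an object; "squeeze" is the grip in N (left out, the last holds). Time passes only in rows, so rows that repeat a pose let the fingers close. It gives the time, the measured TCP pose, the force, the opening and the grip force at its end, in the units of the state.
- r.read_state(): the state, without advancing time (a new reading comes with each control period).
- r.camera(name): name is "scene" or "top"; returns the picture (384x512x3 uint8, red, green, blue); there is no depth.
- r.camera_model(name): a dict with "fx", "fy", "cx", "cy" (pixels), "T" (4x4, takes a point from camera to world coordinates). Camera axes: x right, y up, looking along -z (the intrinsics and any distortion apply to the point x, -y, -z); pixel columns grow to the right and rows downward; lengths in m; the calibration is good to about 2 mm. A picture is of the moment at which its call begins. camera_model takes no time and is no camera call.
- r.close_job(): hands the job in; it is judged then, once.
Trained networks look in the newest picture that a camera, given by its name, has taken for a name from the list of things; names that differ only in an ending like _2 or _b are one class to them, and where a whole thing is asked for, a point or a joint stands for the part that bears it (a point fixed in the world has none). Each returns a list of dicts, best first, with "conf" (0 to 1); they miss things now and then, are a little off and sometimes report something else, mostly with a low value. They report only what shows in the picture. A call takes as long as a camera call. They do not tell look-alikes from the thing itself.
- r.look_for(label, camera): "at" ([x, y, z] in m, in the coordinates of the camera as it stood for that picture, good to about 4 mm: the middle of the surface that is visible of it).
- r.spot_point(label, camera): "at" ([x, y, z] in m, in the coordinates of the camera as it stood for that picture, good to about 4 mm: a listed point, or the origin of a listed thing).
The state is a dict: "time": time; "joint_positions": joint angles; "joint_vel": joint speeds; "joint_torque": joint torques, N m; "ee_pos": TCP position; "eef_rot": TCP orientation; "ft_force": force on the tool from outside, world axes, zero at the start; "torque": the same for the moment, N m; "width": finger opening in m; "grip_force": force on a finger pad.
Only numpy, scipy, OpenCV 4.12 (cv2) and the standard library are available. Lean on these libraries where they do the work, as an engineer would, in place of code of your own. Each camera call takes 0.05 s, during which the arm holds its last target. There are 200 camera calls.

### The job

Lay the standing collet chuck in the V-block of the clamping fixture, nose sticking out of the open end and shank pushed right back against the end stop, without dropping it. Then throw the red toggle clamp fully over until it locks with its pad tight on the shank, and leave the other things on the bench where they are.

Things in the scene. Friction and masses are not known exactly. Their poses are not given: they have to be found in the camera images.
- chuck: Straight-shank collet chuck, bright turned steel, 140 mm long, about 0.7 kg, standing upright on its shank end. Origin: centre of the shank end; its z runs along the axis to the nose. Shank diameter 32 for z 0-90 mm; hexagon 44 across flats z 90-100; round body and dark slotted nut, diameter 42, z 100-140. Balance point at z 71. Any turn about its axis will do.
- nose (a point): Centre of the chuck's nose face, 140 mm from its origin along its axis.
- fixture: Steel fixture fixed to the bench. Origin on the bench; x runs along the V-block to the end stop, y from clamp to V-block, z up. Base plate 124 x 185 x 14 mm. 90-degree V-block: x -38 to 40, y +-32, its edges at z 82. Clamp on a blue riser x +-31, y -113 to -43. Laid in, the chuck's axis is at y 0, z 80, its hexagon and nose sticking out of the V-block's open -x end.
- stop_face (a point): Point on the face of the end stop where the centre of the shank end rests: fixture (45, 0, 80) mm; same axes as the fixture. The stop is an aluminium plate 50 mm wide, 12 mm thick, top at z 91. The shank drags along the V and can jam short of the stop if it is pressed down while sliding.
- clamp_grip (a point): Centre of the red handle grip, 18 x 18 mm thick and 80 mm long, its length in the fixture's y-z plane. Open, it leans up and to -y, 66-69 degrees from level. Closing, the centre moves through fixture (y, z) mm, x 0: (-108, 195), (-132, 186), (-153, 177), (-169, 169), (-182, 163), (-193, 156), (-200, 146), (-204, 112); locked, the handle points to -y, about level. It stays where it is left while open.
- pad (a point): Centre of the underside of the black rubber pad (diameter 20) on the clamp bar's tip. Open, the bar stands upright, its tip 190 mm above the bench, and the pad faces +y, 12-15 mm short of the space straight above the shank; closed, the pad is at fixture (0, 0, 96) mm, pressing down on the shank.
- clamp_handle (a joint): Toggle clamp handle, rad, relative to its bar: 0 wide open, 2.70 hard against its lock stop. The pad meets the shank at about 2.37; from there the springy pad resists, up to some 10 N at the grip, and eases past dead centre at about 2.6; beyond that the clamp stays locked by itself.
- spindle: The pad's spring-loaded spindle, carried by the clamp bar.
- arbor: Bystander: dark steel taper arbor standing on its flange, 50 mm diameter, 92 mm tall, tapering to the top. Origin: centre of its underside.
- arbor_top (a point): Centre of the arbor's top end, 92 mm above its origin.
- spanner: Bystander: steel spanner 190 mm long lying flat. Origin near its middle, underside.
- collet_block: Bystander: pale wooden block 150 x 90 x 34 mm with collets standing 10 mm out of it. Origin: centre of its underside.
Things that resemble listed ones, but are neither listed nor needed, are in the scene too. Several things have the shape of the fixture; the one meant has the colours described above. There is more than one size of the chuck; the job needs the middle-sized.

How it is judged:
On the way, in this order (a step that is already met when the one before it is completed fails the run):
1. the chuck lies in the V-block with its shank against the end stop (x of chuck in the frame of stop_face above -0.0025 m and y of chuck in the frame of stop_face between -0.004 and 0.004 m and z of chuck in the frame of stop_face below 0.004 m and x of nose in the frame of stop_face below -0.1 m and y of nose in the frame of stop_face between -0.005 and 0.005 m and z of nose in the frame of stop_face below 0.005 m), for 0.2 s.
2. the clamp handle is over to its stop with the pad tight on the shank (value of joint clamp_handle above 2.66 rad and contact force between spindle and chuck above 15 N), for 0.2 s.
At the end, for the whole second after the job is handed in: Chuck at rest in the V-block, nose away from the stop: shank end within 2.5 mm of the stop face, within 4 mm of the V axis sideways and no more than 4 mm above it (nose 5 mm); clamp handle joint above 2.66 rad; pad pressing the chuck with over 15 N; chuck slower than 0.02 m/s (all of step 1 and all of step 2 and linear speed of chuck below 0.02 m/s); the robot touches nothing.
It fails at once if the chuck is dropped or knocked over (moves faster than 0.5 m/s while no finger holds it) (linear speed of chuck above 0.5 m/s and contact force between the fingers and chuck below 0.5 N).
It fails at once if another thing on the bench is moved more than 15 mm (distance of any of arbor, arbor_top, spanner, collet_block from where it was at the start of the episode above 0.015 m).
It also fails if it takes over 61 s, if anything falls off the work surface, if the arm or the gripper's body presses on something with over 40 N, if the wrist force passes 120 N, or if a joint passes its speed limit or range.

## Working session

There is one attempt and no reset: what is moved stays moved. The work goes in short steps, Python scripts to look and compute and a tool call to move; the robot and the scene stay as the last step left them, time stands still between calls to the robot, and variables do not carry over. Pictures are saved under pics/ and viewed, at most 10 in all, crops included, and the job is handed in when it is done.

Besides the shell and the picture viewer there is one more tool, called after ">>>" by a JSON object that holds its "api" and its "payload", one argument or row to a line. arm_command: Moves the arm, as the interface text tells. Its arguments: {"type":"object","properties":{"xyz":{"type":"array"},"rot":{"type":"array"},"grip":{"type":"number"},"squeeze":{"type":"number"}},"required":["xyz","rot"]}

```bash
mkdir -p pics; ls
cat > h.py <<'E'
import numpy as np, cv2
from bench import r
def w(cam,p):
    T=np.array(r.camera_model(cam)["T"]); return (T@np.r_[p,1])[:3]
def pix(cam,P):
    m=r.camera_model(cam);T=np.array(m["T"]);p=np.linalg.inv(T)@np.r_[P,1]
    return np.array([m["cx"]+m["fx"]*p[0]/-p[2], m["cy"]-m["fy"]*p[1]/-p[2]])
def ray(cam,u,v,z):
    m=r.camera_model(cam);T=np.array(m["T"])
    d=T[:3,:3]@np.array([(u-m["cx"])/m["fx"],-(v-m["cy"])/m["fy"],-1]);o=T[:3,3]
    return o+d*(z-o[2])/d[2]
E
python3 - <<'E'
from h import *
np.set_printoptions(precision=3,suppress=True)
im={}
for c in("scene","top"):
    im[c]=r.camera(c); m=r.camera_model(c); print(c,{k:(v if k!="T" else np.round(v,3).tolist()) for k,v in m.items()})
    for f,ls in((r.spot_point,["chuck","nose","fixture","stop_face","clamp_grip","pad","arbor","spanner","collet_block"]),):
        for l in ls:
            for d in f(l,c): 
                P=w(c,d["at"]); print(l,round(d["conf"],2),P,pix(c,P).round())
cv2.imwrite("pics/a.png",cv2.cvtColor(cv2.resize(im["scene"],(800,600)),cv2.COLOR_RGB2BGR))
cv2.imwrite("pics/b.png",cv2.cvtColor(cv2.resize(im["top"],(800,600)),cv2.COLOR_RGB2BGR))
s=r.read_state();print(s)
E
```

```text
pics
scene {'fx': 362.8462885109323, 'fy': 362.8462885109323, 'cx': 251.47690317092514, 'cy': 195.7256200686071, 'T': [[-0.826, -0.447, 0.344, 0.899], [0.564, -0.654, 0.505, 0.571], [-0.001, 0.611, 0.792, 0.957], [0.0, 0.0, 0.0, 1.0]]}
chuck 0.75 [ 0.45   0.204 -0.001] [306. 243.]
chuck 0.75 [ 0.382  0.103 -0.002] [302. 211.]
chuck 0.64 [0.519 0.147 0.002] [276. 241.]
nose 0.72 [0.449 0.207 0.141] [313. 218.]
nose 0.7 [0.517 0.151 0.104] [280. 223.]
nose 0.63 [0.38  0.111 0.182] [311. 175.]
nose 0.63 [ 0.615 -0.407 -0.003] [167. 147.]
fixture 0.67 [ 0.663 -0.032 -0.001] [206. 223.]
fixture 0.58 [ 0.579  0.484 -0.001] [337. 349.]
stop_face 0.92 [ 0.666 -0.075  0.075] [195. 200.]
stop_face 0.76 [0.59  0.439 0.079] [328. 326.]
clamp_grip 0.61 [0.478 0.452 0.195] [378. 286.]
clamp_grip 0.47 [ 0.558 -0.043  0.192] [229. 165.]
pad 0.52 [0.545 0.475 0.183] [362. 313.]
pad 0.43 [ 0.633 -0.033  0.183] [208. 181.]
pad 0.29 [ 0.663 -0.034 -0.001] [205. 223.]
arbor 0.81 [0.63  0.265 0.001] [270. 291.]
spanner 0.62 [ 0.408 -0.272 -0.001] [233. 146.]
collet_block 0.57 [ 0.616 -0.409 -0.003] [166. 
[... 1028 characters left out ...]
.004] [184. 162.]
spanner 0.62 [ 0.411 -0.268  0.002] [353. 240.]
spanner 0.47 [ 0.636 -0.033  0.188] [284. 145.]
spanner 0.18 [0.448 0.196 0.001] [203. 219.]
collet_block 0.96 [ 0.622 -0.415  0.004] [399. 176.]
{'time': 1.0, 'joint_positions': array([-1.236,  0.332, -0.065,  1.46 ,  0.022,  1.35 , -0.088]), 'joint_vel': array([ 0.001,  0.001, -0.   ,  0.001,  0.001,  0.002,  0.001]), 'joint_torque': array([  0.001, -62.306,   0.025, -39.011,  -0.061,   0.032,   0.   ]), 'ee_pos': array([0.219, 0.585, 0.223]), 'eef_rot': array([0.178, 0.984, 0.   , 0.   ]), 'ft_force': array([ 1.023, -0.087,  0.197]), 'torque': array([-0.025,  0.008,  0.06 ]), 'grip_force': 0.0, 'width': 0.08714044922490434}
```

View pics/a.png

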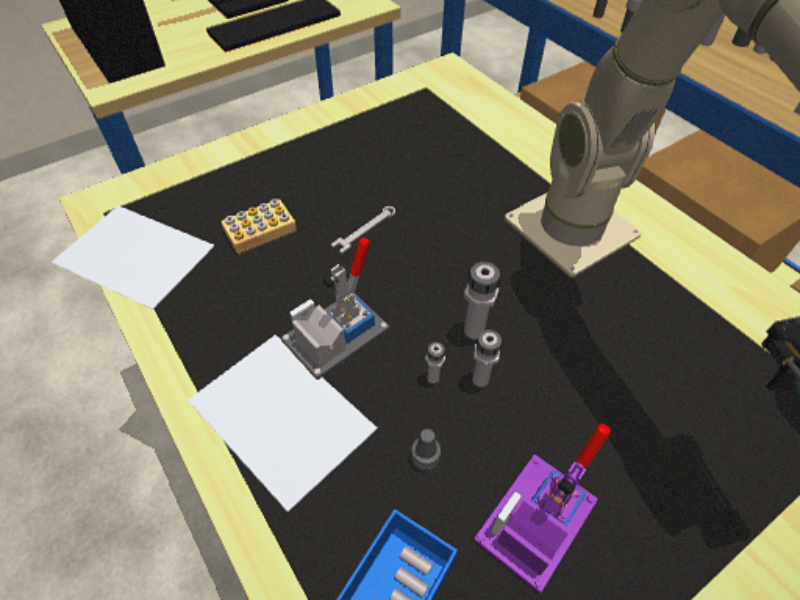

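View pics/b.png

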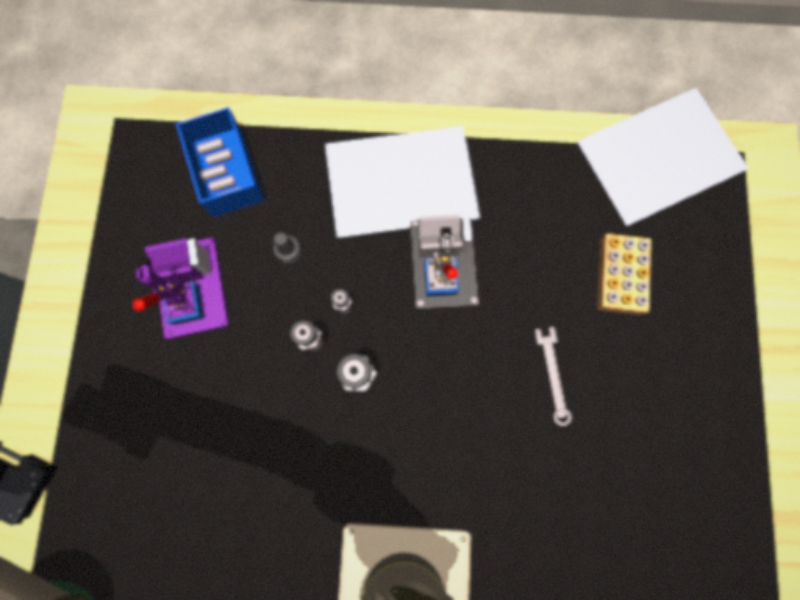

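Candidates (scene-camera pixels, 512×384):
- **Chuck:** tall (302,211) is 182 mm, middle (306,243) is 140 mm, and small (276,241) is 103 mm. I choose (306,243).
- **Fixture:** purple (337,349) or grey steel with blue riser (206,223). I choose (206,223).
- **Grip:** red handles at (378,286) and (229,165). I choose (229,165).

Next I check both choices in one close crop.

Run:
```python
from h import *
np.set_printoptions(precision=4,suppress=True)
from collections import defaultdict
D=defaultdict(list); ref={"fixture":(.664,-.032),"stop_face":(.67,-.077),"pad":(.634,-.033),"clamp_grip":(.558,-.042),"chuck":(.449,.201),"nose":(.447,.204)}
im={}
for k in range(3):
  for c in("scene","top"):
    im[c]=r.camera(c)
    for l,q in ref.items():
      for d in r.spot_point(l,c):
        P=w(c,d["at"])
        if np.hypot(*(P[:2]-q))<.02 and (l!="pad" or P[2]>.1): D[l].append(P)
for l in D: print(l,len(D[l]),np.mean(D[l],0),np.std(D[l],0))
a=cv2.resize(im["scene"][150:250,170:270],(400,400),interpolation=cv2.INTER_CUBIC)
b=cv2.resize(im["top"][130:205,245:320],(400,400),interpolation=cv2.INTER_CUBIC)
c=cv2.resize(im["scene"][170:250,250:410],(400,200),interpolation=cv2.INTER_CUBIC)
d=cv2.resize(im["top"][170:270,150:350],(400,200),interpolation=cv2.INTER_CUBIC)
cv2.imwrite("pics/c.png",cv2.cvtColor(np.vstack([np.hstack([a,b]),np.hstack([c,d])]),cv2.COLOR_RGB2BGR))
print(r.read_state()["time"])
```

```text
fixture 6 [ 0.6649 -0.031  -0.0015] [0.0016 0.0014 0.0013]
stop_face 6 [ 0.6689 -0.0757  0.0778] [0.002  0.0016 0.0006]
pad 6 [ 0.6358 -0.0347  0.1851] [0.0012 0.0014 0.0018]
clamp_grip 6 [ 0.5566 -0.0426  0.1957] [0.0013 0.0011 0.0018]
chuck 6 [0.4474 0.2012 0.0007] [0.0011 0.004  0.0018]
nose 6 [0.446  0.2037 0.1425] [0.0013 0.0033 0.0011]
3.1
```

View pics/c.png

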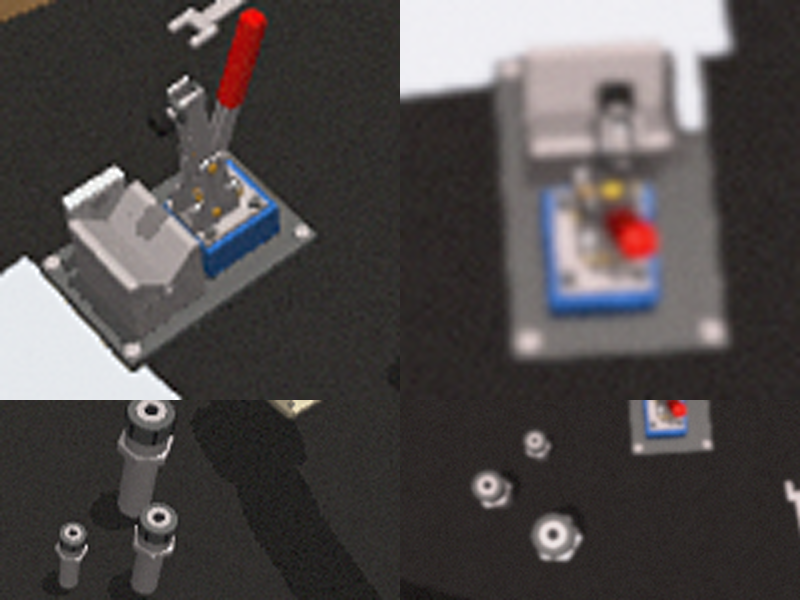

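The crop shows the grey steel fixture with its blue riser and open red clamp. The middle chuck is at crop (155,545), scene pixel (312,228). Next I get the fixture yaw from the plate bolts: top crop (110,68), (128,341), (311,331); scene crop (52,262), (130,350), (301,231).

Run:
```python
from h import *
np.set_printoptions(precision=4,suppress=True)
t=[ray("top",245+x/5.333-.4,130+y/5.333-.4,.016)for x,y in((110,68),(128,341),(311,331))]
s=[ray("scene",170+x/4-.4,150+y/4-.4,.016)for x,y in((130,350),(52,262),(301,231))]
print(np.array(t),np.array(s))
# top: A(-x,+y) B(-x,-y) C(+x,-y)
a=lambda v:np.degrees(np.arctan2(v[1],v[0]))
print(a(t[0]-t[1]),a(t[2]-t[1])+90, a(s[0]-s[2]), a(s[1]-s[0])+90, "lens",np.linalg.norm(t[0]-t[1]),np.linalg.norm(t[2]-t[1]))
# rigid 2D fit of spotted points
F=np.array([[0,0],[45,0],[0,-108]])/1e3; W=np.array([[.6649,-.031],[.6689,-.0757],[.5566,-.0426]])
H=(F-F.mean(0)).T@(W-W.mean(0));U,S,V=np.linalg.svd(H);R=V.T@U.T
o=W.mean(0)-R@F.mean(0);print("y-yaw",a(R@[0,1]),"o",o,"res",W-(F@R.T+o))
```

```text
[[ 0.7031  0.0164  0.016 ]
 [ 0.5368 -0.0028  0.016 ]
 [ 0.5491 -0.1089  0.016 ]] [[ 0.7016  0.0167  0.016 ]
 [ 0.7125 -0.0881  0.016 ]
 [ 0.5341 -0.0026  0.016 ]]
6.591362850960287 6.578899272436189 6.576383963442878 5.940122982589699 lens 0.16732809768928664 0.10680525399508231
y-yaw 6.081786098652528 o [ 0.6643 -0.031 ] res [[ 0.0006  0.    ]
 [-0.0002  0.0001]
 [-0.0003 -0.0001]]
```

>>> {"api": "arm_command", "payload": {
  "xyz": [
    [0.04, -0.03, 0.02],
    [0.07, -0.07, 0.04],
    [0.1, -0.11, 0.06],
    [0.13, -0.15, 0.07],
    [0.16, -0.2, 0.07],
    [0.18, -0.25, 0.07],
    [0.2, -0.3, 0.07],
    [0.22, -0.34, 0.07],
    [0.228, -0.383, 0.07],
    [0.228, -0.383, 0.07],
    [0.228, -0.383, 0.07]
  ],
  "rot": [
    [0, 0, -0.12],
    [0, 0, -0.24],
    [0, 0, -0.36],
    [0, 0, -0.48],
    [0, 0, -0.6],
    [0, 0, -0.72],
    [0, 0, -0.84],
    [0, 0, -0.96],
    [0, 0, -1.08],
    [0, 0, -1.21],
    [0, 0, -1.21]
  ],
  "grip": 1
}}

```text
time: 4.02
ee_pos: [0.4456, 0.2048, 0.2928]
eef_rot: [0.709, 0.705, 0.0, -0.0]
ft_force: [1.2, 0.5, 0.4]
width: 0.0871
grip_force: 0.0
```

>>> {"api": "arm_command", "payload": {
  "xyz": [
    [0, 0, -0.035],
    [0, 0, -0.07],
    [0, 0, -0.105],
    [0, 0, -0.14],
    [0, 0, -0.17],
    [0, 0, -0.188],
    [0, 0, -0.188]
  ],
  "rot": [
    [0, 0, 0],
    [0, 0, 0],
    [0, 0, 0],
    [0, 0, 0],
    [0, 0, 0],
    [0, 0, 0],
    [0, 0, 0]
  ]
}}

```text
time: 4.6
ee_pos: [0.443, 0.2056, 0.1009]
eef_rot: [0.706, 0.708, -0.003, -0.0]
ft_force: [0.3, -0.5, -1.1]
width: 0.0873
grip_force: 0.0
```

>>> {"api": "arm_command", "payload": {
  "xyz": [
    [0, 0, 0],
    [0, 0, 0],
    [0, 0, 0],
    [0, 0, 0],
    [0, 0, 0],
    [0, 0, 0],
    [0, 0, 0],
    [0, 0, 0]
  ],
  "rot": [
    [0, 0, 0],
    [0, 0, 0],
    [0, 0, 0],
    [0, 0, 0],
    [0, 0, 0],
    [0, 0, 0],
    [0, 0, 0],
    [0, 0, 0]
  ],
  "grip": 0,
  "squeeze": 40
}}

```text
time: 5.27
ee_pos: [0.4454, 0.2069, 0.1047]
eef_rot: [0.706, 0.708, 0.0, 0.0]
ft_force: [-2.7, -0.9, 1.2]
width: 0.0416
grip_force: 13.6
```

>>> {"api": "arm_command", "payload": {
  "xyz": [
    [0, 0, 0],
    [0, 0, 0.005],
    [0, 0, 0.015],
    [0, 0, 0.015],
    [0, 0, 0.015]
  ],
  "rot": [
    [0, 0, 0],
    [0, 0, 0],
    [0, 0, 0],
    [0, 0, 0],
    [0, 0, 0]
  ]
}}

```text
time: 5.68
ee_pos: [0.4453, 0.207, 0.12]
eef_rot: [0.706, 0.708, 0.0, -0.0]
ft_force: [-0.2, 0.7, -6.8]
width: 0.0412
grip_force: 39.9
```

Run:
```python
from h import *
s=r.read_state();print({k:np.round(s[k],3) for k in("time","joint_positions","ee_pos","ft_force","width","grip_force")})
for k in range(3): print(np.round(r.read_state()["ee_pos"],4), r.camera("top").shape)
```

```text
{'time': np.float64(5.683), 'joint_positions': array([-0.832,  0.121,  0.326,  1.951, -0.044,  1.076, -0.485]), 'ee_pos': array([0.445, 0.207, 0.12 ]), 'ft_force': array([-0.177,  0.743, -6.783]), 'width': np.float64(0.041), 'grip_force': np.float64(39.907)}
[0.4453 0.207  0.12  ] (384, 512, 3)
[0.4451 0.2069 0.1195] (384, 512, 3)
[0.4449 0.2068 0.1193] (384, 512, 3)
```

>>> {"api": "arm_command", "payload": {
  "xyz": [
    [0, 0, 0.03],
    [0, 0, 0.065],
    [0, 0, 0.1],
    [0, 0, 0.135],
    [0, -0.01, 0.17],
    [0, -0.03, 0.2],
    [0, -0.06, 0.225],
    [0.0, -0.09, 0.235],
    [0.0, -0.125, 0.235],
    [0.0, -0.16, 0.235],
    [0.01, -0.195, 0.235],
    [0.02, -0.23, 0.235],
    [0.035, -0.265, 0.235],
    [0.05, -0.3, 0.235],
    [0.065, -0.335, 0.235],
    [0.08, -0.37, 0.225],
    [0.09, -0.4, 0.2],
    [0.095, -0.415, 0.17],
    [0.095, -0.415, 0.14],
    [0.095, -0.415, 0.11]
  ],
  "rot": [
    [0, 0, 0],
    [0, 0, 0],
    [0, 0, 0],
    [0, 0, 0],
    [0, 0, 0],
    [0, 0, 0],
    [0, 0, 0],
    [0, 0, -0.03],
    [0, 0, -0.06],
    [0, 0, -0.1],
    [0, 0, -0.14],
    [0, 0, -0.18],
    [0, 0, -0.22],
    [0, 0, -0.26],
    [0, 0, -0.3],
    [0, 0, -0.34],
    [0, 0, -0.36],
    [0, 0, -0.36],
    [0, 0, -0.36],
    [0, 0, -0.36]
  ]
}}

```text
time: 7.5
ee_pos: [0.5385, -0.2109, 0.2267]
eef_rot: [0.823, 0.568, -0.001, -0.0]
ft_force: [0.3, -0.4, -6.2]
width: 0.0414
grip_force: 39.9
```

>>> {"api": "arm_command", "payload": {
  "xyz": [
    [0, 0, -0.03],
    [0, 0, -0.06],
    [0, 0, -0.085],
    [0, 0, -0.105],
    [0, 0, -0.115],
    [0, 0, -0.115],
    [0, 0, -0.115]
  ],
  "rot": [
    [0, 0, 0],
    [0, 0, 0],
    [0, 0, 0],
    [0, 0, 0],
    [0, 0, 0],
    [0, 0, 0],
    [0, 0, 0]
  ]
}}

```text
time: 8.08
ee_pos: [0.5398, -0.2087, 0.1146]
eef_rot: [0.822, 0.57, -0.0, -0.0]
ft_force: [-0.6, -0.4, -6.0]
width: 0.041
grip_force: 39.9
```

Lower gently to contact.

>>> {"api": "arm_command", "payload": {
  "xyz": [
    [0, 0, -0.003],
    [0, 0, -0.006],
    [0, 0, -0.009],
    [0, 0, -0.009],
    [0, 0, -0.009]
  ],
  "rot": [
    [0, 0, 0],
    [0, 0, 0],
    [0, 0, 0],
    [0, 0, 0],
    [0, 0, 0]
  ]
}}

```text
time: 8.5
ee_pos: [0.5402, -0.2081, 0.1056]
eef_rot: [0.821, 0.57, 0.0, 0.0]
ft_force: [-0.3, -0.6, -5.8]
width: 0.0412
grip_force: 39.9
```

>>> {"api": "arm_command", "payload": {
  "xyz": [
    [0, 0, -0.001],
    [0, 0, -0.001],
    [0, 0, -0.002],
    [0, 0, -0.002]
  ],
  "rot": [
    [0, 0, 0],
    [0, 0, 0],
    [0, 0, 0],
    [0, 0, 0]
  ]
}}

```text
time: 8.83
ee_pos: [0.5407, -0.2085, 0.1047]
eef_rot: [0.821, 0.57, 0.001, 0.0]
ft_force: [-3.3, 1.3, 5.8]
width: 0.0413
grip_force: 39.9
```

>>> {"api": "arm_command", "payload": {
  "xyz": [
    [0, 0, 0],
    [0, 0, 0],
    [0, 0, 0],
    [0, 0, 0],
    [0, 0, 0],
    [0, 0, 0],
    [0, 0, 0],
    [0, 0, 0.02],
    [0, 0, 0.05],
    [0, 0, 0.08],
    [0, 0, 0.115],
    [0, 0, 0.15],
    [0, 0, 0.15]
  ],
  "rot": [
    [0, 0, 0],
    [0, 0, 0],
    [0, 0, 0],
    [0, 0, 0],
    [0, 0, 0],
    [0, 0, 0],
    [0, 0, 0],
    [0, 0, 0],
    [0, 0, 0],
    [0, 0, 0],
    [0, 0, 0],
    [0, 0, 0],
    [0, 0, 0]
  ],
  "grip": 1
}}

```text
time: 9.92
ee_pos: [0.5424, -0.2095, 0.2602]
eef_rot: [0.822, 0.57, 0.003, 0.003]
ft_force: [0.4, 0.1, 0.4]
width: 0.0871
grip_force: 0.0
```

Run:
```python
from h import *
np.set_printoptions(precision=4,suppress=True)
for c in("scene","top"):
    r.camera(c)
    for l in("chuck","nose"):
        for d in r.spot_point(l,c):
            P=w(c,d["at"])
            if np.hypot(P[0]-.54,P[1]+.21)<.1: print(c,l,d["conf"],P)
s=r.read_state();print(s["ee_pos"],s["eef_rot"],s["joint_positions"],s["time"])
```

```text
scene chuck 0.84 [ 0.5412 -0.2102  0.0006]
scene nose 0.67 [ 0.5391 -0.2071  0.142 ]
top chuck 0.44 [ 0.5391 -0.2161  0.0034]
top nose 0.54 [ 0.5387 -0.2145  0.1427]
[ 0.5397 -0.2078  0.2522] [ 0.8214  0.5704 -0.0007 -0.0007] [-0.3752  0.2619  0.8048  1.579  -0.1905  1.3843  0.0915] 10.2167
```

>>> {"api": "arm_command", "payload": {
  "xyz": [
    [-0.008, 0.003, 0],
    [-0.016, 0.006, 0],
    [-0.024, 0.009, 0],
    [-0.032, 0.012, 0],
    [-0.04, 0.015, 0],
    [-0.048, 0.018, 0],
    [-0.056, 0.021, 0],
    [-0.064, 0.024, 0],
    [-0.072, 0.027, 0],
    [-0.08, 0.03, 0],
    [-0.088, 0.034, 0],
    [-0.096, 0.038, 0],
    [-0.1, 0.04, 0],
    [-0.1, 0.04, 0]
  ],
  "rot": [
    [0, 0, -0.12],
    [0, 0, -0.24],
    [0, 0, -0.36],
    [0, 0, -0.48],
    [0, 0, -0.6],
    [0, 0, -0.72],
    [0, 0, -0.84],
    [0, 0, -0.96],
    [0, 0, -1.08],
    [0, 0, -1.2],
    [0, 0, -1.32],
    [0, 0, -1.44],
    [0, 0, -1.56],
    [0, 0, -1.58]
  ]
}}

```text
time: 11.38
ee_pos: [0.4393, -0.1676, 0.2528]
eef_rot: [0.983, -0.185, -0.001, -0.0]
ft_force: [-0.0, -0.9, -0.7]
width: 0.0875
grip_force: 0.0
```

>>> {"api": "arm_command", "payload": {
  "xyz": [
    [0, 0, 0],
    [0, 0, 0],
    [0, 0, 0],
    [0, 0, 0],
    [0, 0, 0],
    [0, 0, 0],
    [0, 0, 0],
    [0, 0, 0],
    [0, 0, 0],
    [0, 0, 0]
  ],
  "rot": [
    [-0.043, -0.112, 0],
    [-0.086, -0.224, 0],
    [-0.129, -0.336, 0],
    [-0.172, -0.448, 0],
    [-0.215, -0.56, 0],
    [-0.258, -0.672, 0],
    [-0.3, -0.784, 0],
    [-0.344, -0.896, 0],
    [-0.376, -0.978, 0],
    [-0.376, -0.978, 0]
  ]
}}

```text
time: 12.22
ee_pos: [0.4521, -0.1638, 0.253]
eef_rot: [0.929, -0.16, 0.331, 0.041]
ft_force: [0.3, 1.4, -0.4]
width: 0.0868
grip_force: 0.0
```

```bash
cat >> h.py <<'E'
from scipy.spatial.transform import Rotation as Ro
def st():
    s=r.read_state();M=Ro.from_quat(s["eef_rot"]).as_matrix()
    print("t",round(s["time"],2),"p",s["ee_pos"].round(4),"y",M[:,1].round(3),"z",M[:,2].round(3),"q",s["joint_positions"].round(2),"F",s["ft_force"].round(1),"w",round(s["width"],4),round(s["grip_force"],1))
E
python3 -c "from h import *;st()"
```

```text
t 12.22 p [ 0.4521 -0.1638  0.253 ] y [-0.324 -0.946 -0.029] z [ 0.602 -0.182 -0.777] q [ 0.37 -0.5  -0.11  2.33 -0.05  0.63 -1.63] F [ 0.3  1.4 -0.4] w 0.0868 0.0
```

>>> {"api": "arm_command", "payload": {
  "xyz": [
    [0.015, -0.005, 0.0],
    [0.025, -0.01, -0.015],
    [0.035, -0.015, -0.03],
    [0.035, -0.015, -0.03],
    [0.035, -0.015, -0.03]
  ],
  "rot": [
    [0, 0, 0],
    [0, 0, 0],
    [0, 0, 0],
    [0, 0, 0],
    [0, 0, 0]
  ]
}}

```text
time: 12.63
ee_pos: [0.486, -0.1784, 0.2214]
eef_rot: [0.93, -0.161, 0.329, 0.04]
ft_force: [-0.7, 1.5, 0.3]
width: 0.0868
grip_force: 0.0
```

```bash
python3 -c "from h import *;st()"
```

```text
t 12.63 p [ 0.486  -0.1784  0.2214] y [-0.325 -0.945 -0.03 ] z [ 0.598 -0.181 -0.781] q [ 0.37 -0.36 -0.11  2.31 -0.03  0.51 -1.63] F [-0.7  1.5  0.3] w 0.0868 0.0
```

Run:
```python
from h import *
np.set_printoptions(precision=4,suppress=True)
s=r.read_state();C=Ro.from_quat(s["eef_rot"])
a=np.radians(40);b=np.radians(-21);h=np.array([np.cos(b),np.sin(b),0])
z=np.sin(a)*h-np.cos(a)*np.array([0,0,1]);y=np.array([np.sin(b),-np.cos(b),0])
T=Ro.from_matrix(np.c_[np.cross(y,z),y,z])
print((T*C.inv()).as_rotvec(), "grasp",np.array([.5405,-.2085,.121])+.019*z-s["ee_pos"],"z",z)
```

```text
[-0.0366 -0.0118 -0.0352] grasp [ 0.0659 -0.0344 -0.115 ] z [ 0.6001 -0.2304 -0.766 ]
```

>>> {"api": "arm_command", "payload": {
  "xyz": [
    [0.003, -0.006, -0.019],
    [0.006, -0.011, -0.038],
    [0.006, -0.011, -0.038],
    [0.021, -0.017, -0.058],
    [0.036, -0.023, -0.077],
    [0.051, -0.029, -0.096],
    [0.066, -0.034, -0.115],
    [0.066, -0.034, -0.115],
    [0.066, -0.034, -0.115]
  ],
  "rot": [
    [-0.018, -0.006, -0.018],
    [-0.037, -0.012, -0.035],
    [-0.037, -0.012, -0.035],
    [-0.037, -0.012, -0.035],
    [-0.037, -0.012, -0.035],
    [-0.037, -0.012, -0.035],
    [-0.037, -0.012, -0.035],
    [-0.037, -0.012, -0.035],
    [-0.037, -0.012, -0.035]
  ]
}}

```text
time: 13.38
ee_pos: [0.5529, -0.2132, 0.1079]
eef_rot: [0.923, -0.171, 0.337, 0.063]
ft_force: [-0.5, 0.0, -0.2]
width: 0.0867
grip_force: 0.0
```

Run:
```python
from h import *
st(); c="scene"; m=r.camera(c); u,v=pix(c,[.54,-.21,.12]).astype(int); print(u,v)
cv2.imwrite("pics/d.png",cv2.cvtColor(cv2.resize(m[max(v-60,0):v+60,u-80:u+80],(640,480),interpolation=cv2.INTER_CUBIC),cv2.COLOR_RGB2BGR))
```

```text
t 13.38 p [ 0.5529 -0.2132  0.1079] y [-0.359 -0.933  0.001] z [ 0.601 -0.232 -0.764] q [ 0.6   0.02 -0.36  2.29  0.57  0.16 -2.22] F [-0.5  0.  -0.2] w 0.0867 0.0
207 146
```

View pics/d.png

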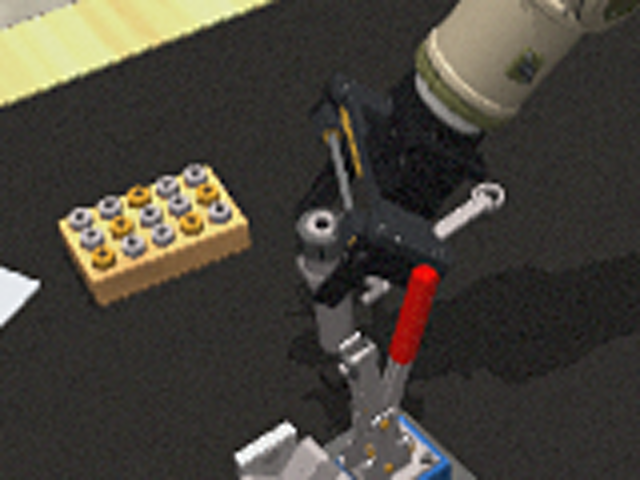

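The chuck stands upright between the open fingers at about (320,240) in the crop, clear of the spanner and the handle. Closing now.

>>> {"api": "arm_command", "payload": {
  "xyz": [
    [0, 0, 0],
    [0, 0, 0],
    [0, 0, 0],
    [0, 0, 0],
    [0, 0, 0],
    [0, 0, 0],
    [0, 0, 0],
    [0, 0, 0],
    [0, 0, 0],
    [0, 0, 0]
  ],
  "rot": [
    [0, 0, 0],
    [0, 0, 0],
    [0, 0, 0],
    [0, 0, 0],
    [0, 0, 0],
    [0, 0, 0],
    [0, 0, 0],
    [0, 0, 0],
    [0, 0, 0],
    [0, 0, 0]
  ],
  "grip": 0,
  "squeeze": 60
}}

```text
time: 14.27
ee_pos: [0.5525, -0.2129, 0.1082]
eef_rot: [0.923, -0.172, 0.338, 0.063]
ft_force: [-1.4, -2.6, 2.3]
width: 0.0411
grip_force: 59.4
```

>>> {"api": "arm_command", "payload": {
  "xyz": [
    [0, 0, 0.01],
    [0, 0, 0.04],
    [0, 0, 0.08],
    [0, 0, 0.12],
    [0, 0, 0.15],
    [0, 0, 0.18],
    [0, 0, 0.2],
    [0, 0, 0.2]
  ],
  "rot": [
    [0, 0, 0],
    [0, 0, 0],
    [0, 0, 0],
    [0, 0, 0],
    [0, 0, 0],
    [0, 0, 0],
    [0, 0, 0],
    [0, 0, 0]
  ]
}}

```text
time: 14.93
ee_pos: [0.5537, -0.2123, 0.3122]
eef_rot: [0.922, -0.171, 0.34, 0.063]
ft_force: [2.3, 0.3, -5.5]
width: 0.0409
grip_force: 59.3
```

```bash
python3 -c "from h import *;st()"
```

```text
t 14.93 p [ 0.5537 -0.2123  0.3122] y [-0.359 -0.933 -0.001] z [ 0.606 -0.232 -0.76 ] q [ 0.59 -0.25 -0.29  2.05 -0.03  0.63 -1.64] F [ 2.3  0.3 -5.5] w 0.0409 59.3
```

```bash
cat >> h.py <<'E'
ex=np.array([.1115,-.9938,0]);ey=np.array([.9938,.1115,0]);ez=np.array([0,0,1.]);O=np.array([.664,-.031,0])
def fx(x,y,z): return O+(x*ex+y*ey+z*ez)/1e3
def Rt(psi,tau):
    p,t=np.radians([psi,tau]);h=np.array([np.cos(p),np.sin(p),0])
    z=np.sin(t)*h-np.cos(t)*ez;y=np.array([np.sin(p),-np.cos(p),0])
    return Ro.from_matrix(np.c_[np.cross(y,z),y,z])
E
python3 - <<'E'
from h import *
s=r.read_state();C=Ro.from_quat(s["eef_rot"]);P=s["ee_pos"]
hov=fx(-106,0,200);g0=P-.019*C.as_matrix()[:,2]
key_s=[0,6,12,18,24]; key=np.array([g0,[.54,-.19,.44],[.56,-.06,.46],[.62,.04,.40],hov])
M,rm=None,None
for call in(0,1):
    X=[];W=[]
    for i in range(1,13):
        k=call*12+i; f=k/24
        R=Rt(-21+117.4*f,40-90*f); g=np.array([np.interp(k,key_s,key[:,j]) for j in range(3)])
        p=g+.019*R.as_matrix()[:,2]
        X.append((p-P).round(3).tolist());W.append((R*C.inv()).as_rotvec().round(3).tolist())
    print(X);print(W); P=p;C=R
E
```

```text
[[-0.001, 0.004, 0.018], [-0.002, 0.008, 0.036], [-0.004, 0.012, 0.054], [-0.005, 0.016, 0.073], [-0.006, 0.02, 0.091], [-0.008, 0.023, 0.11], [-0.006, 0.045, 0.113], [-0.004, 0.067, 0.116], [-0.002, 0.088, 0.119], [0.0, 0.109, 0.122], [0.003, 0.13, 0.126], [0.005, 0.151, 0.129]]
[[0.023, 0.071, 0.086], [0.038, 0.134, 0.171], [0.048, 0.2, 0.256], [0.052, 0.267, 0.34], [0.051, 0.335, 0.423], [0.044, 0.403, 0.506], [0.031, 0.473, 0.587], [0.013, 0.542, 0.667], [-0.011, 0.612, 0.746], [-0.042, 0.682, 0.822], [-0.078, 0.751, 0.897], [-0.121, 0.819, 0.969]]
[[0.009, 0.016, -0.01], [0.019, 0.031, -0.02], [0.028, 0.047, -0.029], [0.038, 0.062, -0.039], [0.048, 0.078, -0.048], [0.058, 0.093, -0.058], [0.064, 0.097, -0.091], [0.07, 0.102, -0.123], [0.076, 0.106, -0.156], [0.082, 0.111, -0.188], [0.088, 0.116, -0.221], [0.095, 0.121, -0.253]]
[[-0.042, 0.05, 0.085], [-0.089, 0.096, 0.171], [-0.139, 0.139, 0.255], [-0.194, 0.178, 0.34], [-0.252, 0.212, 0.423], [-0.314, 0.242, 0.506], [-0.38, 0.268, 0.587], [-0.449, 0.289, 0.667], [-0.521, 0.304, 0.746], [-0.596, 0.315, 0.822], [-0.674, 0.32, 0.897], [-0.754, 0.319, 0.969]]
```

>>> {"api": "arm_command", "payload": {
  "xyz": [
    [-0.001, 0.004, 0.018],
    [-0.002, 0.008, 0.036],
    [-0.004, 0.012, 0.054],
    [-0.005, 0.016, 0.073],
    [-0.006, 0.02, 0.091],
    [-0.008, 0.023, 0.11],
    [-0.006, 0.045, 0.113],
    [-0.004, 0.067, 0.116],
    [-0.002, 0.088, 0.119],
    [0.0, 0.109, 0.122],
    [0.003, 0.13, 0.126],
    [0.005, 0.151, 0.129],
    [0.005, 0.151, 0.129]
  ],
  "rot": [
    [0.023, 0.071, 0.086],
    [0.038, 0.134, 0.171],
    [0.048, 0.2, 0.256],
    [0.052, 0.267, 0.34],
    [0.051, 0.335, 0.423],
    [0.044, 0.403, 0.506],
    [0.031, 0.473, 0.587],
    [0.013, 0.542, 0.667],
    [-0.011, 0.612, 0.746],
    [-0.042, 0.682, 0.822],
    [-0.078, 0.751, 0.897],
    [-0.121, 0.819, 0.969],
    [-0.121, 0.819, 0.969]
  ]
}}

```text
time: 16.02
ee_pos: [0.5592, -0.054, 0.4329]
eef_rot: [0.943, 0.33, -0.047, 0.013]
ft_force: [0.2, 2.4, -6.7]
width: 0.0411
grip_force: 59.6
```

```bash
python3 -c "
from h import *
st();print(Rt(37.7,-5).as_matrix().round(3))"
```

```text
t 16.02 p [ 0.5592 -0.054   0.4329] y [ 0.624 -0.782 -0.006] z [-0.079 -0.055 -0.995] q [ 0.22  0.25 -0.32  1.14  0.13  1.84 -0.96] F [ 0.2  2.4 -6.7] w 0.0411 59.6
[[ 0.788  0.612 -0.069]
 [ 0.609 -0.791 -0.053]
 [-0.087  0.    -0.996]]
```

>>> {"api": "arm_command", "payload": {
  "xyz": [
    [0.009, 0.016, -0.01],
    [0.019, 0.031, -0.02],
    [0.028, 0.047, -0.029],
    [0.038, 0.062, -0.039],
    [0.048, 0.078, -0.048],
    [0.058, 0.093, -0.058],
    [0.064, 0.097, -0.091],
    [0.07, 0.102, -0.123],
    [0.076, 0.106, -0.15],
    [0.082, 0.111, -0.18],
    [0.088, 0.116, -0.2],
    [0.095, 0.121, -0.22],
    [0.095, 0.121, -0.22],
    [0.095, 0.121, -0.22]
  ],
  "rot": [
    [-0.042, 0.05, 0.085],
    [-0.089, 0.096, 0.171],
    [-0.139, 0.139, 0.255],
    [-0.194, 0.178, 0.34],
    [-0.252, 0.212, 0.423],
    [-0.314, 0.242, 0.506],
    [-0.38, 0.268, 0.587],
    [-0.449, 0.289, 0.667],
    [-0.521, 0.304, 0.746],
    [-0.596, 0.315, 0.822],
    [-0.674, 0.32, 0.897],
    [-0.754, 0.319, 0.969],
    [-0.754, 0.319, 0.969],
    [-0.754, 0.319, 0.969]
  ]
}}

```text
time: 17.18
ee_pos: [0.6511, 0.0607, 0.2135]
eef_rot: [0.603, 0.676, -0.284, 0.314]
ft_force: [0.5, -1.0, -5.4]
width: 0.041
grip_force: 59.7
```

Run:
```python
from h import *
np.set_printoptions(precision=4,suppress=True)
st();C=Ro.from_quat(r.read_state()["eef_rot"]);P=r.read_state()["ee_pos"];print(Rt(96.4,-50).as_matrix(), (Rt(96.4,-50)*C.inv()).as_rotvec())
g=P-.019*C.as_matrix()[:,2]-O; print("grasp in fixture",g@ex,g@ey,g[2])
for c in("scene","top"):
    m=r.camera(c); q={}
    for l in("chuck","nose"):
        for d in r.spot_point(l,c):
            Q=w(c,d["at"])
            if Q[2]>.1 and d["conf"]>.3 and Q[0]>.5: q[l]=Q;D=Q-O;print(c,l,d["conf"],Q,"fix",D@ex,D@ey,D[2])
    if len(q)==2: v=q["nose"]-q["chuck"];print("axis",v/np.linalg.norm(v),np.linalg.norm(v))
    u,v=pix(c,fx(-30,0,120)).astype(int)
    cr=cv2.resize(m[max(v-65,0):v+65,u-65:u+65],(400,400),interpolation=cv2.INTER_CUBIC)
    S=cr if c=="scene" else np.hstack([S,cr])
cv2.imwrite("pics/e.png",cv2.cvtColor(S,cv2.COLOR_RGB2BGR))
```

```text
t 17.18 p [0.6511 0.0607 0.2135] y [ 0.994  0.113 -0.005] z [ 0.083 -0.763 -0.641] q [-0.29  0.63 -0.38  1.36  0.94  1.74 -0.66] F [ 0.5 -1.  -5.4] w 0.041 59.7
[[-0.0717  0.9938  0.0854]
 [ 0.6388  0.1115 -0.7613]
 [-0.766   0.     -0.6428]] [ 0.0027 -0.0048 -0.0011]
grasp in fixture -0.10717477882460978 -0.002527328278364922 0.22572503527526
scene chuck 0.9 [ 0.6633 -0.0449  0.2221] fix 0.013787672604880138 -0.002208232275825175 0.22205799848627195
scene nose 0.58 [0.6455 0.0993 0.2239] fix -0.1315456097111327 -0.003830249007128053 0.2238962832380501
axis [-0.1226  0.9924  0.0126] 0.14534882180465034
top chuck 0.68 [ 0.6686 -0.0507  0.2261] fix 0.02004710442609718 0.0024218419350997434 0.22605376335802507
top nose 0.82 [0.6452 0.0912 0.2342] fix -0.12357800103355673 -0.005029345688793046 0.23416122359358005
top nose 0.7 [0.5253 0.1508 0.102 ] fix -0.1960959585480189 -0.11755361205751842 0.10196159412630712
axis [-0.5182  0.7282 -0.4486] 0.27659804771545304
```

View pics/e.png

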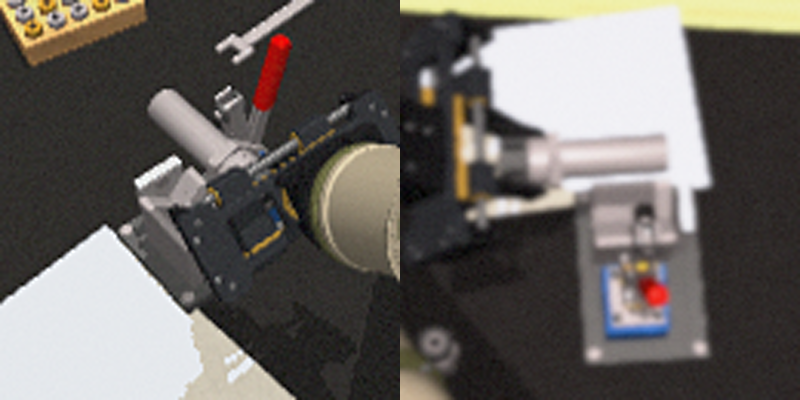

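The left (scene) crop shows the chuck level in the fingers with its shank pointing at the stop. The right (top) crop shows it in line with the V, with a slight y offset of about −2.5 mm. I'll lower to just above the V.

>>> {"api": "arm_command", "payload": {
  "xyz": [
    [0.002, 0, -0.03],
    [0.0025, 0, -0.06],
    [0.0025, 0, -0.09],
    [0.0025, 0, -0.115],
    [0.0025, 0, -0.13],
    [0.0025, 0, -0.138],
    [0.0025, 0, -0.138],
    [0.0025, 0, -0.138]
  ],
  "rot": [
    [0, 0, 0],
    [0.003, -0.005, 0],
    [0.003, -0.005, 0],
    [0.003, -0.005, 0],
    [0.003, -0.005, 0],
    [0.003, -0.005, 0],
    [0.003, -0.005, 0],
    [0.003, -0.005, 0]
  ]
}}

```text
time: 18.15
ee_pos: [0.6558, 0.0597, 0.0804]
eef_rot: [0.605, 0.674, -0.279, 0.318]
ft_force: [0.9, 0.8, -5.4]
width: 0.0405
grip_force: 59.7
```

```bash
cat >> h.py <<'E'
def gf():
    s=r.read_state();g=s["ee_pos"]-.019*Ro.from_quat(s["eef_rot"]).as_matrix()[:,2]-O;F=s["ft_force"]
    print("grasp fix",(1e3*np.array([g@ex,g@ey,g[2]])).round(1),"F fix",np.round([F@ex,F@ey,F[2]],1))
E
python3 -c "from h import *;st();gf()"
```

```text
t 18.15 p [0.6558 0.0597 0.0804] y [0.994 0.111 0.008] z [ 0.09  -0.762 -0.642] q [-0.3   0.77 -0.36  1.43  0.98  1.59 -0.83] F [ 0.9  0.8 -5.4] w 0.0405 59.7
grasp fix [-105.6    1.9   92.6] F fix [-0.7  0.9 -5.4]
```

>>> {"api": "arm_command", "payload": {
  "xyz": [
    [-0.0015, 0, -0.003],
    [-0.0015, 0, -0.006],
    [-0.0015, 0, -0.006],
    [-0.0015, 0, -0.006]
  ],
  "rot": [
    [0, 0, 0],
    [0, 0, 0],
    [0, 0, 0],
    [0, 0, 0]
  ]
}}

```text
time: 18.48
ee_pos: [0.6538, 0.0597, 0.0736]
eef_rot: [0.605, 0.674, -0.28, 0.318]
ft_force: [-0.4, 0.6, -5.8]
width: 0.0408
grip_force: 59.7
```

```bash
python3 -c "from h import *;st();gf()"
```

```text
t 18.48 p [0.6538 0.0597 0.0736] y [0.994 0.111 0.007] z [ 0.09  -0.762 -0.642] q [-0.3   0.78 -0.36  1.43  0.98  1.59 -0.84] F [-0.4  0.6 -5.8] w 0.0408 59.7
grasp fix [-1.059e+02 -1.000e-01  8.580e+01] F fix [-0.6 -0.4 -5.8]
```

>>> {"api": "arm_command", "payload": {
  "xyz": [
    [0, 0, -0.002],
    [0.0006, -0.005, -0.002],
    [0.0011, -0.01, -0.002],
    [0.0017, -0.015, -0.002],
    [0.0022, -0.02, -0.002],
    [0.0026, -0.024, -0.002],
    [0.0026, -0.024, -0.002],
    [0.0026, -0.024, -0.002]
  ],
  "rot": [
    [0, 0, 0],
    [0, 0, 0],
    [0, 0, 0],
    [0, 0, 0],
    [0, 0, 0],
    [0, 0, 0],
    [0, 0, 0],
    [0, 0, 0]
  ]
}}

```text
time: 19.15
ee_pos: [0.6563, 0.0344, 0.0712]
eef_rot: [0.605, 0.674, -0.281, 0.318]
ft_force: [-1.1, -1.0, -5.7]
width: 0.0413
grip_force: 59.5
```

```bash
python3 -c "from h import *;st();gf()"
```

```text
t 19.15 p [0.6563 0.0344 0.0712] y [0.994 0.11  0.006] z [ 0.088 -0.763 -0.641] q [-0.27  0.77 -0.35  1.46  0.99  1.56 -0.82] F [-1.1 -1.  -5.7] w 0.0413 59.5
grasp fix [-80.4  -0.4  83.4] F fix [ 0.9 -1.2 -5.7]
```

>>> {"api": "arm_command", "payload": {
  "xyz": [
    [0.0002, -0.002, 0],
    [0.0003, -0.003, 0],
    [0.0004, -0.004, 0],
    [0.0005, -0.005, 0],
    [0.0005, -0.005, 0],
    [0.0005, -0.005, 0]
  ],
  "rot": [
    [0, 0, 0],
    [0, 0, 0],
    [0, 0, 0],
    [0, 0, 0],
    [0, 0, 0],
    [0, 0, 0]
  ]
}}

```text
time: 19.65
ee_pos: [0.6567, 0.0312, 0.071]
eef_rot: [0.605, 0.675, -0.28, 0.317]
ft_force: [-3.5, 4.3, -3.9]
width: 0.0412
grip_force: 59.4
```

```bash
python3 -c "from h import *;st();gf()"
```

```text
t 19.65 p [0.6567 0.0312 0.071 ] y [0.994 0.112 0.006] z [ 0.09  -0.761 -0.642] q [-0.27  0.76 -0.35  1.47  0.99  1.55 -0.82] F [-3.5  4.3 -3.9] w 0.0412 59.4
grasp fix [-77.2  -0.4  83.2] F fix [-4.7 -3.  -3.9]
```

>>> {"api": "arm_command", "payload": {
  "xyz": [
    [-0.0005, 0, -0.001],
    [-0.0005, 0, -0.002],
    [-0.0005, 0, -0.002],
    [-0.0005, 0, -0.002]
  ],
  "rot": [
    [0, 0, 0],
    [0, 0, 0],
    [0, 0, 0],
    [0, 0, 0]
  ]
}}

```text
time: 19.98
ee_pos: [0.6565, 0.0311, 0.0693]
eef_rot: [0.605, 0.675, -0.28, 0.318]
ft_force: [-1.0, 4.8, -2.9]
width: 0.041
grip_force: 59.4
```

Run:
```python
from h import *
st();gf()
for c in("scene","top"):
    m=r.camera(c)
    for l in("chuck","nose","stop_face"):
        for d in r.spot_point(l,c):
            Q=w(c,d["at"]);D=(Q-O)*1e3
            if abs(D@ey)<30 and d["conf"]>.3: print(c,l,round(d["conf"],2),np.round([D@ex,D@ey,D[2]],1))
    u,v=pix(c,fx(-30,0,100)).astype(int)
    cr=cv2.resize(m[max(v-50,0):v+50,u-50:u+50],(400,400),interpolation=cv2.INTER_CUBIC)
    S=cr if c=="scene" else np.hstack([S,cr])
cv2.imwrite("pics/f.png",cv2.cvtColor(S,cv2.COLOR_RGB2BGR))
```

```text
t 19.98 p [0.6565 0.0311 0.0693] y [0.994 0.112 0.007] z [ 0.09  -0.761 -0.642] q [-0.27  0.77 -0.35  1.47  0.99  1.55 -0.83] F [-1.   4.8 -2.9] w 0.041 59.4
grasp fix [-77.2  -0.6  81.5] F fix [-4.9 -0.5 -2.9]
scene chuck 0.73 [41.7  1.9 81.9]
scene nose 0.77 [-102.3    1.8   82.2]
scene stop_face 0.83 [44.6 -1.7 79.8]
top chuck 0.71 [46.8  3.7 84.4]
top nose 0.59 [-92.5  -1.7  81.5]
top stop_face 0.91 [48.   4.8 76.9]
top stop_face 0.7 [-472.7  -21.3   81.1]
```

View pics/f.png

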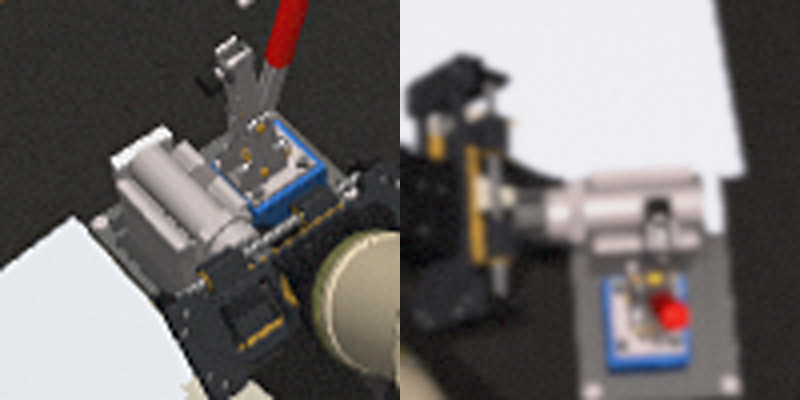

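The chuck lies in the V with its shank end at the white stop plate (scene crop (145,150)), the nose sticking out in the fingers. I'll lower further until it seats.

>>> {"api": "arm_command", "payload": {
  "xyz": [
    [0, 0, -0.001],
    [0, 0, -0.0015],
    [0, 0, -0.002],
    [0, 0, -0.002]
  ],
  "rot": [
    [0, 0, 0],
    [0, 0, 0],
    [0, 0, 0],
    [0, 0, 0]
  ]
}}

```text
time: 20.72
ee_pos: [0.6567, 0.0312, 0.0684]
eef_rot: [0.605, 0.674, -0.28, 0.318]
ft_force: [-3.1, 7.3, 3.4]
width: 0.0408
grip_force: 59.3
```

```bash
python3 -c "from h import *;st();gf();print(r.read_state()['torque'].round(2))"
```

```text
t 20.72 p [0.6567 0.0312 0.0684] y [0.994 0.112 0.008] z [ 0.091 -0.762 -0.641] q [-0.27  0.77 -0.35  1.47  0.99  1.55 -0.83] F [-3.1  7.3  3.4] w 0.0408 59.3
grasp fix [-77.2  -0.4  80.6] F fix [-7.6 -2.3  3.4]
[ 0.94  0.58 -0.85]
```

>>> {"api": "arm_command", "payload": {
  "xyz": [
    [0, 0, 0],
    [0, 0, 0],
    [0, 0, 0],
    [0, 0, 0],
    [0, 0, 0],
    [0, 0, 0],
    [0, 0, 0]
  ],
  "rot": [
    [0, 0, 0],
    [0, 0, 0],
    [0, 0, 0],
    [0, 0, 0],
    [0, 0, 0],
    [0, 0, 0],
    [0, 0, 0]
  ],
  "grip": 0.75
}}

```text
time: 21.3
ee_pos: [0.6563, 0.0304, 0.0671]
eef_rot: [0.605, 0.674, -0.28, 0.317]
ft_force: [-0.7, 0.0, -0.2]
width: 0.0644
grip_force: 0.0
```

Run:
```python
from h import *
st();gf()
for c in("scene","top"):
    m=r.camera(c)
    for l in("chuck","nose","stop_face"):
        for d in r.spot_point(l,c):
            Q=w(c,d["at"]);D=(Q-O)*1e3
            if abs(D@ey)<30 and d["conf"]>.3 and abs(D@ex)<200: print(c,l,round(d["conf"],2),np.round([D@ex,D@ey,D[2]],1))
```

```text
t 21.3 p [0.6563 0.0304 0.0671] y [0.994 0.111 0.006] z [ 0.089 -0.762 -0.641] q [-0.27  0.77 -0.35  1.47  0.99  1.55 -0.83] F [-0.7  0.  -0.2] w 0.0644 0.0
grasp fix [-76.5  -0.9  79.3] F fix [-0.1 -0.7 -0.2]
scene nose 0.62 [-97.2  -2.3  83.2]
scene stop_face 0.66 [44.5 -0.7 79.6]
top chuck 0.68 [46.1  2.6 82.7]
top nose 0.83 [-91.7  -2.7  81.5]
```

>>> {"api": "arm_command", "payload": {
  "xyz": [
    [-0.001, 0.008, 0.007],
    [-0.002, 0.02, 0.016],
    [-0.004, 0.032, 0.027],
    [-0.005, 0.046, 0.038],
    [-0.006, 0.056, 0.038],
    [-0.006, 0.058, 0.025],
    [-0.006, 0.058, 0.013],
    [-0.006, 0.058, 0.013],
    [-0.006, 0.058, 0.013]
  ],
  "rot": [
    [0, 0, 0],
    [0, 0, 0],
    [0, 0, 0],
    [0, 0, 0],
    [0, 0, 0],
    [0, 0, 0],
    [0, 0, 0],
    [0, 0, 0],
    [0, 0, 0]
  ]
}}

```text
time: 22.45
ee_pos: [0.6495, 0.0875, 0.0783]
eef_rot: [0.604, 0.674, -0.282, 0.317]
ft_force: [0.1, 0.3, 1.2]
width: 0.0656
grip_force: 0.0
```

>>> {"api": "arm_command", "payload": {
  "xyz": [
    [0, 0, 0],
    [0, 0, 0],
    [0, 0, 0],
    [0, 0, 0],
    [0, 0, 0],
    [0, 0, 0],
    [0, 0, 0],
    [0, 0, 0]
  ],
  "rot": [
    [0, 0, 0],
    [0, 0, 0],
    [0, 0, 0],
    [0, 0, 0],
    [0, 0, 0],
    [0, 0, 0],
    [0, 0, 0],
    [0, 0, 0]
  ],
  "grip": 0
}}

```text
time: 23.12
ee_pos: [0.6502, 0.0886, 0.0801]
eef_rot: [0.605, 0.674, -0.28, 0.317]
ft_force: [-0.1, -0.4, 0.7]
width: 0.0199
grip_force: 0.0
```

```bash
cat >> h.py <<'E'
def tf():
    s=r.read_state();g=s["ee_pos"]-O;F=s["ft_force"]
    print("TCP fix",(1e3*np.array([g@ex,g@ey,g[2]])).round(1),"F fix",np.round([F@ex,F@ey,F[2]],1))
E
python3 -c "from h import *;st();tf()"
```

```text
t 23.12 p [0.6502 0.0886 0.0801] y [0.994 0.111 0.006] z [ 0.089 -0.762 -0.642] q [-0.34  0.79 -0.37  1.4   0.96  1.63 -0.84] F [-0.1 -0.4  0.7] w 0.0199 0.0
TCP fix [-120.4   -0.3   80.1] F fix [ 0.4 -0.2  0.7]
```

Push gently toward the stop.

>>> {"api": "arm_command", "payload": {
  "xyz": [
    [0.0006, -0.005, 0],
    [0.0011, -0.01, 0],
    [0.0017, -0.015, 0],
    [0.002, -0.018, 0],
    [0.0022, -0.02, 0],
    [0.0024, -0.022, 0],
    [0.0024, -0.022, 0]
  ],
  "rot": [
    [0, 0, 0],
    [0, 0, 0],
    [0, 0, 0],
    [0, 0, 0],
    [0, 0, 0],
    [0, 0, 0],
    [0, 0, 0]
  ]
}}

```text
time: 23.7
ee_pos: [0.6529, 0.0696, 0.0801]
eef_rot: [0.605, 0.676, -0.278, 0.317]
ft_force: [-0.4, 10.5, 2.1]
width: 0.0007
grip_force: 4.9
```

```bash
python3 -c "from h import *;tf()"
```

```text
TCP fix [-101.2    0.2   80.1] F fix [-10.5   0.8   2.1]
```

>>> {"api": "arm_command", "payload": {
  "xyz": [
    [0.0002, -0.002, 0],
    [0.0003, -0.003, 0],
    [0.0003, -0.003, 0]
  ],
  "rot": [
    [0, 0, 0],
    [0, 0, 0],
    [0, 0, 0]
  ]
}}

```text
time: 23.95
ee_pos: [0.653, 0.0693, 0.0799]
eef_rot: [0.604, 0.677, -0.276, 0.316]
ft_force: [-1.4, 17.9, 4.5]
width: 0.0004
grip_force: 9.1
```

```bash
python3 -c "from h import *;tf()"
```

```text
TCP fix [-100.9    0.2   79.9] F fix [-17.9   0.6   4.5]
```

The chuck is firmly against the stop: 18 N with no further travel. Backing off, then I go to the handle.

Run:
```python
from h import *
s=r.read_state();C=Ro.from_quat(s["eef_rot"]);P=s["ee_pos"]
ks=[0,2,8,18];K=np.array([fx(-101,0,80),fx(-126,0,85),fx(-110,-10,270),fx(0,-108,310)])
X=[];W=[]
for k in range(1,20):
    f=np.clip((k-2)/16,0,1);R=Rt(96.4-90*f,-50+50*f);p=np.array([np.interp(k,ks,K[:,j])for j in range(3)])
    X.append((p-P).round(3).tolist());W.append((R*C.inv()).as_rotvec().round(3).tolist())
print(X);print(W)
```

```text
[[-0.002, 0.012, 0.003], [-0.003, 0.025, 0.005], [-0.004, 0.022, 0.036], [-0.006, 0.019, 0.067], [-0.007, 0.016, 0.098], [-0.008, 0.014, 0.128], [-0.01, 0.011, 0.159], [-0.011, 0.008, 0.19], [-0.02, -0.004, 0.194], [-0.028, -0.016, 0.198], [-0.037, -0.028, 0.202], [-0.045, -0.04, 0.206], [-0.054, -0.052, 0.21], [-0.062, -0.064, 0.214], [-0.071, -0.076, 0.218], [-0.079, -0.088, 0.222], [-0.088, -0.1, 0.226], [-0.096, -0.112, 0.23], [-0.096, -0.112, 0.23]]
[[-0.007, 0.007, -0.006], [-0.007, 0.007, -0.006], [0.048, 0.011, -0.104], [0.103, 0.01, -0.202], [0.158, 0.003, -0.299], [0.213, -0.009, -0.396], [0.268, -0.027, -0.493], [0.322, -0.05, -0.589], [0.375, -0.079, -0.683], [0.427, -0.113, -0.777], [0.477, -0.153, -0.87], [0.525, -0.199, -0.961], [0.571, -0.25, -1.05], [0.614, -0.306, -1.138], [0.655, -0.369, -1.223], [0.692, -0.436, -1.306], [0.725, -0.51, -1.387], [0.755, -0.588, -1.465], [0.755, -0.588, -1.465]]
```

>>> {"api": "arm_command", "payload": {
  "xyz": [
    [-0.002, 0.012, 0.003],
    [-0.003, 0.025, 0.005],
    [-0.004, 0.022, 0.036],
    [-0.006, 0.019, 0.067],
    [-0.007, 0.016, 0.098],
    [-0.008, 0.014, 0.128],
    [-0.01, 0.011, 0.159],
    [-0.011, 0.008, 0.19],
    [-0.02, -0.004, 0.194],
    [-0.028, -0.016, 0.198],
    [-0.037, -0.028, 0.202],
    [-0.045, -0.04, 0.206],
    [-0.054, -0.052, 0.21],
    [-0.062, -0.064, 0.214],
    [-0.071, -0.076, 0.218],
    [-0.079, -0.088, 0.222],
    [-0.088, -0.1, 0.226],
    [-0.096, -0.112, 0.23],
    [-0.096, -0.112, 0.23]
  ],
  "rot": [
    [-0.007, 0.007, -0.006],
    [-0.007, 0.007, -0.006],
    [0.048, 0.011, -0.104],
    [0.103, 0.01, -0.202],
    [0.158, 0.003, -0.299],
    [0.213, -0.009, -0.396],
    [0.268, -0.027, -0.493],
    [0.322, -0.05, -0.589],
    [0.375, -0.079, -0.683],
    [0.427, -0.113, -0.777],
    [0.477, -0.153, -0.87],
    [0.525, -0.199, -0.961],
    [0.571, -0.25, -1.05],
    [0.614, -0.306, -1.138],
    [0.655, -0.369, -1.223],
    [0.692, -0.436, -1.306],
    [0.725, -0.51, -1.387],
    [0.755, -0.588, -1.465],
    [0.755, -0.588, -1.465]
  ]
}}

```text
time: 25.53
ee_pos: [0.5555, -0.0525, 0.3123]
eef_rot: [0.999, 0.049, -0.001, -0.002]
ft_force: [0.5, -0.7, -0.3]
width: 0.0005
grip_force: 0.0
```

>>> {"api": "arm_command", "payload": {
  "xyz": [
    [0, 0, 0],
    [0, 0, 0],
    [0, 0, 0],
    [0, 0, 0],
    [0, 0, 0],
    [0, 0, 0],
    [0, 0, 0],
    [0, 0, 0]
  ],
  "rot": [
    [0, 0, 0],
    [0, 0, 0],
    [0, 0, 0],
    [0, 0, 0],
    [0, 0, 0],
    [0, 0, 0],
    [0, 0, 0],
    [0, 0, 0]
  ],
  "grip": 1,
  "squeeze": 25
}}

```text
time: 26.2
ee_pos: [0.557, -0.0482, 0.3099]
eef_rot: [0.998, 0.055, -0.004, -0.003]
ft_force: [-0.7, -0.2, -0.9]
width: 0.0458
grip_force: 0.0
```

Run:
```python
from h import *
st();tf();s=r.read_state();C=Ro.from_quat(s["eef_rot"])
print((Rt(6.4,0)*C.inv()).as_rotvec().round(3),(fx(0,-108,195)-ez*.019-s["ee_pos"]).round(4))
for c in("scene","top"):
    m=r.camera(c)
    for l in("chuck","nose","clamp_grip"):
        for d in r.spot_point(l,c):
            Q=w(c,d["at"]);D=(Q-O)*1e3
            if np.linalg.norm(D)<250 and d["conf"]>.3: print(c,l,round(d["conf"],2),np.round([D@ex,D@ey,D[2]],1))
```

```text
t 26.2 p [ 0.557  -0.0482  0.3099] y [ 0.109 -0.994 -0.006] z [-0.009  0.005 -1.   ] q [ 0.27  0.18 -0.3   1.48  0.05  1.5  -1.49] F [-0.7 -0.2 -0.9] w 0.0458 0.0
TCP fix [   5.2 -108.3  309.9] F fix [ 0.1 -0.7 -0.9]
[-0.005 -0.009  0.002] [-0.0003  0.0052 -0.1339]
scene chuck 0.94 [38.9  2.6 83.7]
scene chuck 0.77 [-193.  -122.6    0.7]
scene nose 0.67 [-100.3   -0.2   81.4]
scene clamp_grip 0.57 [  -2.2 -107.9  199.9]
top chuck 0.52 [-196.2 -122.4    1.4]
top chuck 0.38 [-2.9  1.6  2.2]
top nose 0.39 [-94.   -1.   80.1]
top clamp_grip 0.46 [  -2.3 -108.6  194.7]
```

>>> {"api": "arm_command", "payload": {
  "xyz": [
    [0, 0.003, 0],
    [0, 0.006, 0],
    [0, 0.006, 0],
    [0, 0.006, -0.02],
    [0, 0.006, -0.055],
    [0, 0.006, -0.09],
    [0, 0.006, -0.115],
    [0, 0.006, -0.132],
    [0, 0.006, -0.132],
    [0, 0.006, -0.132]
  ],
  "rot": [
    [0, 0, 0],
    [0, 0, 0],
    [0, 0, 0],
    [0, 0, 0],
    [0, 0, 0],
    [0, 0, 0],
    [0, 0, 0],
    [0, 0, 0],
    [0, 0, 0],
    [0, 0, 0]
  ]
}}

```text
time: 27.43
ee_pos: [0.5567, -0.0423, 0.178]
eef_rot: [0.998, 0.055, -0.005, -0.003]
ft_force: [0.6, -0.1, 1.1]
width: 0.0868
grip_force: 0.0
```

>>> {"api": "arm_command", "payload": {
  "xyz": [
    [0, 0, 0],
    [0, 0, 0],
    [0, 0, 0],
    [0, 0, 0],
    [0, 0, 0],
    [0, 0, 0],
    [0, 0, 0],
    [0, 0, 0],
    [0, 0, 0],
    [0, 0, 0],
    [0, 0, 0],
    [0, 0, 0],
    [0, 0, 0]
  ],
  "rot": [
    [0, 0, 0],
    [0, 0, 0],
    [0, 0, 0],
    [0, 0, 0],
    [0, 0, 0],
    [0, 0, 0],
    [0, 0, 0],
    [0, 0, 0],
    [0, 0, 0],
    [0, 0, 0],
    [0, 0, 0],
    [0, 0, 0],
    [0, 0, 0]
  ],
  "grip": 0,
  "squeeze": 25
}}

```text
time: 28.52
ee_pos: [0.557, -0.0438, 0.178]
eef_rot: [0.999, 0.054, -0.004, -0.002]
ft_force: [1.2, -4.9, -0.7]
width: 0.018
grip_force: 25.0
```

```bash
python3 -c "from h import *;st();gf()"
```

```text
t 28.52 p [ 0.557  -0.0438  0.178 ] y [ 0.108 -0.994 -0.004] z [-0.008  0.004 -1.   ] q [ 0.26  0.24 -0.3   1.68  0.07  1.24 -1.52] F [ 1.2 -4.9 -0.7] w 0.018 25.0
grasp fix [   0.9 -107.6  197. ] F fix [ 5.   0.6 -0.7]
```

>>> {"api": "arm_command", "payload": {
  "xyz": [
    [-0.012, -0.001, -0.004],
    [-0.024, -0.003, -0.009],
    [-0.034, -0.004, -0.0135],
    [-0.045, -0.005, -0.018],
    [-0.053, -0.006, -0.022],
    [-0.061, -0.007, -0.026],
    [-0.067, -0.0075, -0.029],
    [-0.0735, -0.008, -0.032],
    [-0.0735, -0.008, -0.032]
  ],
  "rot": [
    [0, 0, 0],
    [0, 0, 0],
    [0, 0, 0],
    [0, 0, 0],
    [0, 0, 0],
    [0, 0, 0],
    [0, 0, 0],
    [0, 0, 0],
    [0, 0, 0]
  ]
}}

```text
time: 29.27
ee_pos: [0.4842, -0.0522, 0.1469]
eef_rot: [0.999, 0.054, -0.002, -0.002]
ft_force: [1.6, -7.6, 3.5]
width: 0.0176
grip_force: 25.0
```

```bash
python3 -c "from h import *;st();gf()"
```

```text
t 29.27 p [ 0.4842 -0.0522  0.1469] y [ 0.107 -0.994 -0.004] z [-0.005  0.003 -1.   ] q [ 0.31  0.11 -0.31  1.9   0.03  1.15 -1.48] F [ 1.6 -7.6  3.5] w 0.0176 25.0
grasp fix [   1.1 -181.   165.9] F fix [7.8 0.8 3.5]
```

>>> {"api": "arm_command", "payload": {
  "xyz": [
    [-0.006, -0.0015, -0.005],
    [-0.011, -0.002, -0.009],
    [-0.015, -0.0025, -0.014],
    [-0.018, -0.003, -0.019],
    [-0.0195, -0.003, -0.025],
    [-0.0205, -0.003, -0.031],
    [-0.021, -0.003, -0.037],
    [-0.0215, -0.003, -0.043],
    [-0.022, -0.0035, -0.049],
    [-0.022, -0.0035, -0.054],
    [-0.022, -0.0035, -0.054],
    [-0.022, -0.0035, -0.054]
  ],
  "rot": [
    [0, 0, 0],
    [0, 0, 0],
    [0, 0, 0],
    [0, 0, 0],
    [0, 0, 0],
    [0, 0, 0],
    [0, 0, 0],
    [0, 0, 0],
    [0, 0, 0],
    [0, 0, 0],
    [0, 0, 0],
    [0, 0, 0]
  ]
}}

```text
time: 30.27
ee_pos: [0.4595, -0.055, 0.0911]
eef_rot: [0.999, 0.054, -0.006, -0.002]
ft_force: [-5.1, -5.7, -1.8]
width: 0.0174
grip_force: 25.0
```

```bash
python3 -c "from h import *;st();gf()"
```

```text
t 30.27 p [ 0.4595 -0.055   0.0911] y [ 0.108 -0.994 -0.006] z [-0.012  0.004 -1.   ] q [ 0.31  0.13 -0.3   2.01  0.04  1.03 -1.47] F [-5.1 -5.7 -1.8] w 0.0174 25.0
grasp fix [   1.2 -205.7  110.1] F fix [ 5.1 -5.7 -1.8]
```

>>> {"api": "arm_command", "payload": {
  "xyz": [
    [0.001, 0, -0.002],
    [0.001, 0, -0.004],
    [0.001, 0, -0.006],
    [0.001, 0, -0.006]
  ],
  "rot": [
    [0, 0, 0],
    [0, 0, 0],
    [0, 0, 0],
    [0, 0, 0]
  ]
}}

```text
time: 30.6
ee_pos: [0.4598, -0.055, 0.0846]
eef_rot: [0.999, 0.054, -0.007, -0.003]
ft_force: [-7.5, -6.4, -1.6]
width: 0.0177
grip_force: 25.0
```

```bash
python3 -c "from h import *;st();gf()"
```

```text
t 30.6 p [ 0.4598 -0.055   0.0846] y [ 0.108 -0.994 -0.006] z [-0.014  0.004 -1.   ] q [ 0.31  0.14 -0.3   2.01  0.04  1.01 -1.48] F [-7.5 -6.4 -1.6] w 0.0177 25.0
grasp fix [   1.2 -205.4  103.6] F fix [ 5.5 -8.2 -1.6]
```

>>> {"api": "arm_command", "payload": {
  "xyz": [
    [-0.001, 0, -0.003],
    [-0.001, 0, -0.006],
    [-0.001, 0, -0.006]
  ],
  "rot": [
    [0, 0, 0],
    [0, 0, 0],
    [0, 0, 0]
  ]
}}

```text
time: 30.85
ee_pos: [0.4602, -0.055, 0.0799]
eef_rot: [0.999, 0.054, -0.005, -0.002]
ft_force: [-9.6, -5.0, 10.7]
width: 0.0175
grip_force: 25.0
```

Run:
```python
from h import *
st();gf()
for c in("scene","top"):
    m=r.camera(c)
    for l in("chuck","nose","clamp_grip","pad"):
        for d in r.spot_point(l,c):
            Q=w(c,d["at"]);D=(Q-O)*1e3
            if np.linalg.norm(D)<260 and d["conf"]>.3: print(c,l,round(d["conf"],2),np.round([D@ex,D@ey,D[2]],1))
    u,v=pix(c,fx(-10,-90,100)).astype(int)
    cr=cv2.resize(m[max(v-60,0):v+60,u-60:u+60],(400,400),interpolation=cv2.INTER_CUBIC)
    S=cr if c=="scene" else np.hstack([S,cr])
cv2.imwrite("pics/g.png",cv2.cvtColor(S,cv2.COLOR_RGB2BGR))
```

```text
t 30.85 p [ 0.4602 -0.055   0.0799] y [ 0.108 -0.994 -0.005] z [-0.011  0.004 -1.   ] q [ 0.31  0.14 -0.3   2.02  0.05  1.   -1.48] F [-9.6 -5.  10.7] w 0.0175 25.0
grasp fix [   1.2 -205.    98.9] F fix [  3.9 -10.1  10.7]
scene chuck 0.81 [42.4 -3.7 80.5]
scene chuck 0.61 [-195.7 -122.9    2. ]
scene nose 0.68 [-104.6    0.5   85.1]
scene nose 0.6 [-196.1 -126.5  104.1]
scene clamp_grip 0.42 [   1.9 -202.6  111.1]
scene pad 0.58 [-0.7  2.7 97.3]
top chuck 0.86 [47.8  1.7 81.8]
top chuck 0.54 [-190.9 -122.3    2.6]
top nose 0.76 [-92.5  -0.2  81.7]
top nose 0.68 [-194.8 -122.6  102.4]
```

View pics/g.png

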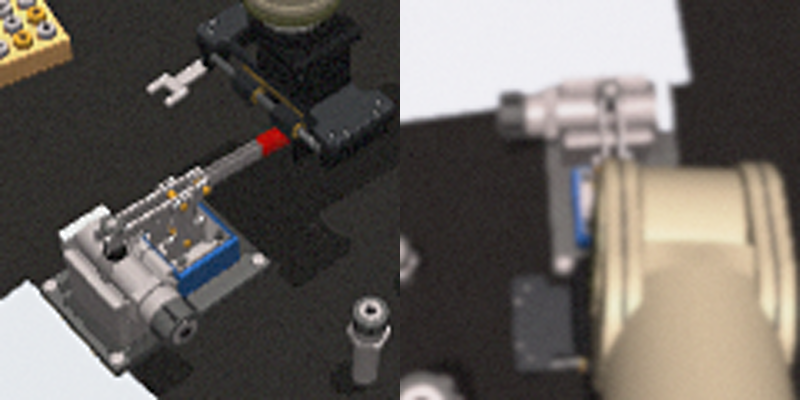

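The handle is over and about level, with the pad on the shank (scene crop (115,245)). I'll release and press the handle top with closed fingers to make sure it is hard against its stop.

>>> {"api": "arm_command", "payload": {
  "xyz": [
    [0, 0, 0],
    [0, 0, 0],
    [0, 0, 0],
    [0, 0, 0],
    [0, 0, 0],
    [0, 0, 0.02],
    [0, 0, 0.045],
    [0, 0, 0.065],
    [0, 0, 0.065]
  ],
  "rot": [
    [0, 0, 0],
    [0, 0, 0],
    [0, 0, 0],
    [0, 0, 0],
    [0, 0, 0],
    [0, 0, 0],
    [0, 0, 0],
    [0, 0, 0],
    [0, 0, 0]
  ],
  "grip": 0.7
}}

```text
time: 32.1
ee_pos: [0.4636, -0.0538, 0.1489]
eef_rot: [0.999, 0.055, -0.001, -0.002]
ft_force: [0.4, 0.3, 0.5]
width: 0.0601
grip_force: 0.0
```

>>> {"api": "arm_command", "payload": {
  "xyz": [
    [0, 0, 0],
    [0, 0, 0],
    [0, 0, 0],
    [0, 0, 0],
    [0, 0, 0],
    [0, 0, 0],
    [0, 0, 0],
    [0, 0, 0],
    [0, 0, 0],
    [0, 0, -0.006],
    [0, 0, -0.012],
    [0, 0, -0.018],
    [0, 0, -0.022],
    [0, 0, -0.022]
  ],
  "rot": [
    [0, 0, 0],
    [0, 0, 0],
    [0, 0, 0],
    [0, 0, 0],
    [0, 0, 0],
    [0, 0, 0],
    [0, 0, 0],
    [0, 0, 0],
    [0, 0, 0],
    [0, 0, 0],
    [0, 0, 0],
    [0, 0, 0],
    [0, 0, 0],
    [0, 0, 0]
  ],
  "grip": 0
}}

```text
time: 33.27
ee_pos: [0.4607, -0.0538, 0.1218]
eef_rot: [0.998, 0.055, -0.005, -0.003]
ft_force: [-0.5, -0.6, -0.0]
width: 0.0007
grip_force: 0.0
```

```bash
python3 -c "from h import *;st();tf()"
```

```text
t 33.27 p [ 0.4607 -0.0538  0.1218] y [ 0.109 -0.994 -0.007] z [-0.01   0.006 -1.   ] q [ 0.32  0.09 -0.31  1.97  0.02  1.09 -1.46] F [-0.5 -0.6 -0. ] w 0.0007 0.0
TCP fix [   0.  -204.5  121.8] F fix [ 0.5 -0.5 -0. ]
```

>>> {"api": "arm_command", "payload": {
  "xyz": [
    [0, 0, -0.003],
    [0, 0, -0.006],
    [0, 0, -0.008],
    [0, 0, -0.01],
    [0, 0, -0.01]
  ],
  "rot": [
    [0, 0, 0],
    [0, 0, 0],
    [0, 0, 0],
    [0, 0, 0],
    [0, 0, 0]
  ]
}}

```text
time: 33.68
ee_pos: [0.4615, -0.054, 0.1144]
eef_rot: [0.999, 0.054, -0.004, -0.003]
ft_force: [-10.5, -0.2, 21.8]
width: 0.0004
grip_force: 11.4
```

```bash
python3 -c "from h import *;tf()"
```

```text
TCP fix [   0.3 -203.8  114.4] F fix [ -1.  -10.4  21.8]
```

>>> {"api": "arm_command", "payload": {
  "xyz": [
    [0, 0, 0.02],
    [0, 0, 0.05],
    [0, 0, 0.08],
    [-0.01, 0, 0.12],
    [-0.02, 0, 0.15],
    [-0.02, 0, 0.15],
    [-0.02, 0, 0.15]
  ],
  "rot": [
    [0, 0, 0],
    [0, 0, 0],
    [0, 0, 0],
    [0, 0, 0],
    [0, 0, 0],
    [0, 0, 0],
    [0, 0, 0]
  ]
}}

```text
time: 34.27
ee_pos: [0.4422, -0.054, 0.2648]
eef_rot: [0.999, 0.054, -0.002, -0.002]
ft_force: [0.5, 0.1, 0.2]
width: 0.0004
grip_force: 0.0
```

Run:
```python
from h import *
st()
for c in("scene","top"):
    m=r.camera(c)
    for l in("chuck","nose","clamp_grip","pad","arbor","spanner","collet_block"):
        for d in r.spot_point(l,c):
            Q=w(c,d["at"]);D=(Q-O)*1e3
            if d["conf"]>.4: print(c,l,round(d["conf"],2),np.round([D@ex,D@ey,D[2]],1),Q.round(3))
    u,v=pix(c,fx(-10,-90,100)).astype(int)
    cr=cv2.resize(m[max(v-60,0):v+60,u-60:u+60],(400,400),interpolation=cv2.INTER_CUBIC)
    S=cr if c=="scene" else np.hstack([S,cr])
cv2.imwrite("pics/i.png",cv2.cvtColor(S,cv2.COLOR_RGB2BGR))
```

```text
t 34.27 p [ 0.4422 -0.054   0.2648] y [ 0.109 -0.994 -0.005] z [-0.004  0.004 -1.   ] q [ 0.33 -0.07 -0.29  1.82 -0.02  1.39 -1.42] F [0.5 0.1 0.2] w 0.0004 0.0
scene chuck 0.84 [44.7 -4.2 81.9] [ 0.665 -0.076  0.082]
scene chuck 0.64 [-193.8 -122.9    1.1] [0.52  0.148 0.001]
scene chuck 0.59 [-164.3 -260.9   -2.4] [ 0.386  0.103 -0.002]
scene nose 0.68 [-99.7  -1.4  82.6] [0.651 0.068 0.083]
scene nose 0.57 [-170.2 -264.1  180.9] [0.383 0.109 0.181]
scene nose 0.57 [-194.4 -127.6  104.3] [0.516 0.148 0.104]
scene clamp_grip 0.75 [-501.2 -129.7  195.4] [0.479 0.453 0.195]
scene clamp_grip 0.59 [   1.7 -202.6  111.5] [ 0.463 -0.055  0.112]
scene clamp_grip 0.53 [39.1 -2.4 79.2] [ 0.666 -0.07   0.079]
scene pad 0.56 [ 1.5  3.5 94.8] [ 0.668 -0.032  0.095]
scene pad 0.44 [370.  -89.   -3.7] [ 0.617 -0.409 -0.004]
scene pad 0.42 [-518.6  -62.9  179.1] [0.544 0.477 0.179]
scene arbor 0.81 [-301.    -2.9    2.4] [0.628 0.268 0.002]
scene spanner 0.79 [ 209.  -281.7   -0.8] [ 0.407 -0.27  -0.001]
scene spanner 0.54 [370.  -88.1  -2. ] [ 0.618 -0.409 -0.002]
scene collet_block 0.98 [370.5 -90.9  -3.3] [ 0.615 -0.409 -0.003]
top chuck 0.95 [-168.4 -262.5   -3.6] [ 0.384  0.107 -0.004]
top chuck 0.78 [48.4  3.  80.7] [ 0.672 -0.079  0.081]
top chuck 0.45 [-191.6 -123.6   -1.5] [ 0.52   0.146 -0.002]
top nose 0.93 [-94.4  -2.7  83.6] [0.651 0.063 0.084]
top nose 0.79 [-167.  -258.3  183.2] [0.389 0.106 0.183]
top nose 0.5 [-197.2 -122.5  104.4] [0.52  0.151 0.104]
top clamp_grip 0.7 [-502.3 -130.4  194.4] [0.478 0.454 0.194]
top pad 0.45 [-509.   -55.8  187.2] [0.552 0.469 0.187]
top arbor 0.67 [-308.2   -1.    -1.8] [ 0.629  0.275 -0.002]
top collet_block 0.9 [374.  -88.5   5.1] [ 0.618 -0.413  0.005]
```

View pics/i.png

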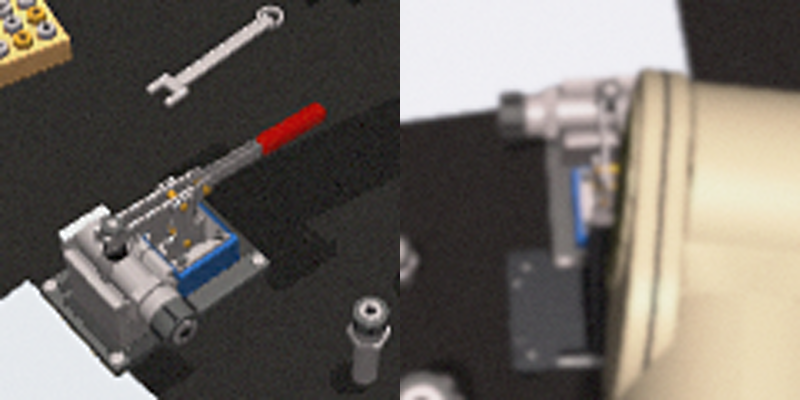

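The handle stays down and level with its grip at z ≈ 111 mm (crop (290,125)), the pad is on the shank, and the bystanders have not moved. Handing in.

```bash
python3 -c "
from h import *
print(r.close_job())"
```

```text
the job is handed in; nothing more can be done
None
```

I handed the job in at about 34 s: the chuck lies in the V-block against the end stop (18 N push, no further travel), the clamp handle is over against its stop with the pad on the shank, and the bystanders read unmoved. The judge returned no verdict, and I could not measure the handle angle or pad force directly.

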